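Prime the guide-rail lubricator by hand

TASK

Prime the feed unit's lubricator: press its black plunger down with a fingertip in full strokes, letting it spring all the way back up after each one, until the red indicator pin on the distributor block has popped fully out. Finish with the plunger up again and the hand clear. Do not touch the pin itself, and leave the oil bottle, tape measure and screw carton where they are.

Things in the scene. Friction and masses are not known exactly. Their poses are not given: they have to be found in the camera images.
- feed_unit: Bench-top linear feed unit of a boring machine, fixed: grey bed 220 (x) x 500 (y) x 30 mm, origin at the centre of its underside; at yaw 0 its x axis points away from the robot. Its +y part has two rails and a saddle with a wooden fence, up to 125 mm high. At its -y end a hand lubricator: white reservoir under an aluminium head (60 x 116 mm, top 165 mm above the bench) on a steel bracket.
- plunger_top (a point): Centre of the top face of the plunger's head, moving with it: black mushroom head 36 mm across, 17 mm high, on a 12 mm steel rod, at the -y end of the lubricator's head, 61 mm from the filler cap. It moves straight down. Up, this point is 216 mm above the bench, 35 mm above the filler cap; nothing within 150 mm is taller.
- plunger (a joint): Distance pressed down, m: 0 up (rest), 0.016 fully down. A spring returns it at once. It takes 7 N at the top, 13 N at the bottom, up to 17 N once the line is full (a relief then still lets it down). Each downstroke drives the pin out by 0.35 to 0.45 of its length; nothing is lost between strokes. The starting pressure varies: 4 to 7 full strokes are needed, and an extra one does no harm.
- indicator (a joint): Travel of the red indicator pin, m: 0 deep inside its dark steel housing (not to be seen), 0.018 its end flush with the housing's end, 0.040 fully out (22 mm shows), where it stops and stays. It starts hidden, between 0.002 and 0.017.
- pin_tip (a point): Centre of the outer end of the red indicator pin (14 mm thick), moving with it. The pin lies level, 68 mm above the bench, and slides out along the unit's -y direction from the round dark steel housing at the -y end of the distributor block. It is 117 mm farther along the unit's x than the plunger.
- oil_bottle: Yellow closed oil bottle with a white cap, 52 mm across and 150 mm high, standing loose on the bench; origin at the centre of its underside. Bystander.
- tape_measure: Blue tape measure with a yellow disc, 75 x 40 x 68 mm, standing loose on the bench; origin at the centre of its underside. Bystander.
- screw_carton: Green and white carton of screws, 70 x 110 x 55 mm, lying loose on the feed unit's saddle, 80 mm above the bench; origin at the centre of its underside. Bystander.
- filler_cap (a point): Top centre of the lubricator's fixed grey filler cap, 30 mm across and 16 mm high, 181 mm above the bench, on the lubricator's head. Not the plunger: nothing is done with it.
- distributor (a point): Top centre of the fixed aluminium distributor block, 30 x 85 x 30 mm, 83 mm above the bench, with brass outlets and copper lines on top, up to 110 mm high.

How it is judged:
By the outcome, as a careful person would: the job done as asked, in the order asked, and still so for the second after the job is handed in, with the robot touching nothing.
It also fails if it takes over 48 s, if anything falls off the work surface, if the arm or the gripper's body presses on something with over 40 N, if the wrist force passes 120 N, or if a joint passes its speed limit or range.

ROBOT

A 6-joint arm with a two-finger parallel gripper is mounted at the origin on the work surface. World frame = base frame: x ahead of the robot, y to its left, z up, the work surface at z = 0. Lengths are in mm, angles in rad, forces in N, time in s.
With the tool pointing down it reaches from about 425 to 1125 mm from the base axis. Payload 14.9 kg.
Tool frame: the origin (TCP) lies midway between the tips of the shut fingers; the grasp point (between the pads) lies 19 mm behind it; z points along the fingers, y is the direction in which the jaws open and shut (so a half turn about z gives the same grasp; the last joint's range is limited). The gripper opens to 91 mm and grips with 3 to 60 N. Pads are 32 mm wide; open, the fingers measure 118 mm over their backs; the gripper's body (76 mm by 178 mm) begins 60 mm behind the grasp point.
Start: joints at [-1.204, 0.379, 1.734, -0, 1.028, -0.033], TCP at [272.461, -644.812, 185.132] pointing down, gripper open.
Joint ranges: [-2.77, 2.77], [-0.74, 2.19], [0, 2.66], [-1.06, 4.2], [0.31, 2.87], [-3.08, 3.08]. Speed limits (rad/s): [1.89, 1.89, 2.39, 3.14, 3.14, 3.14].

INTERFACE

Orientations are given as a unit quaternion [w, x, y, z].
In Python, from plant import arm, imaging, job gives the robot as it stands. The module is installed in compiled form; this text tells all that it offers.
- The arm moves only by the shell command python3 -m creep 'ROWS' [FORCE]. ROWS is JSON, a list of rows, each an object with "delta_pos": the shift along the tool's x, y, z in cm, a list of three; "rotation": the turn, a rotation vector about the tool's x, y, z in rad, a list of three; "grip": the opening in per cent of the stroke, from 0 (shut) to 100 (fully open). A call has 1 to 10 rows; each row shifts and turns the commanded pose from where the row before left it, along the tool's axes as they then stand; what a row does not reach is not made up. A row lasts 1/12 s, in which the tool goes at most 41.7 mm and 7.16 degrees, less where a joint would pass 70% of its speed; a pose out of reach is approached as far as the arm can. A call with a gripper value outside its range is refused whole. The fingers move at their own pace and stop on an object; FORCE is the grip in N (left out, the last holds). Time passes only in rows, so rows that do not move let the fingers close. It gives the time, the measured TCP pose, the force and the opening at its end, in the units of the state.
- arm.read_state(): the state, without advancing time (a new reading comes with each control period).
- imaging.camera(name): name is "side" or "top" or "wrist"; returns a dict with "img" (420x560x3 uint8, red, green, blue), "K" (3x3 intrinsics, pixels), "dist" ([k1, k2, p1, p2, k3] as OpenCV has them; the pictures are not rectified), "R" (3x3) and "t" (3): a world point X has camera coordinates R X + t. Camera axes: x right, y down, z forward; pixel columns grow to the right and rows downward; lengths in mm; the calibration is good to about 2 mm. A picture is of the moment at which its call begins. There is no depth.
- job.hand_in(): hands the job in, once; it reports no verdict.
The state is a dict: "t": time; "joint_positions": joint angles; "joint_velocities": joint speeds; "effort": joint torques, N m; "tcp_pos": TCP position; "tool_rot": TCP orientation; "contact_force": force on the tool from outside, world axes, zero at the start; "torque": the same for the moment, N m; "finger_gap": finger opening in mm.
Only numpy, scipy, OpenCV 4.12 (cv2) and the standard library are available. Lean on these libraries where they do the work, as an engineer would, in place of code of your own. Each camera call takes 0.05 s, during which the arm holds its last target.

## Working session

There is one attempt and no reset: what is moved stays moved. The work goes in short steps, Python scripts to look and compute and a shell command to move; the robot and the scene stay as the last step left them, time stands still between calls to the robot, and variables do not carry over. Pictures are saved under pics/ and viewed, and the job is handed in when it is done.

```bash
mkdir -p pics; python3 - <<'E'
from plant import arm, imaging
import cv2
print(arm.read_state())
for n in ("side","top","wrist"):
    c=imaging.camera(n); cv2.imwrite(f"pics/{n}0.png",c["img"][:,:,::-1]); print(n,c["K"],c["dist"],c["R"],c["t"])
E
```

```text
{'t': 0.0, 'joint_positions': array([-1.20430074e+00,  3.79447578e-01,  1.73476192e+00, -2.18017521e-06,
        1.02850355e+00, -3.33328099e-02]), 'joint_velocities': array([ 0.00030101,  0.00018235, -0.00092249,  0.0006952 , -0.00201553,
        0.00031622]), 'effort': array([-1.42422423e-04, -7.63734698e+01, -4.34372485e+01,  6.50493032e-02,
        4.24444489e-02, -1.08330696e-04]), 'tcp_pos': array([ 272.30336923, -644.40507341,  184.47033335]), 'tool_rot': array([-5.52290642e-04,  9.80083355e-01,  1.98585757e-01, -9.38083630e-05]), 'contact_force': array([-0.19568891,  0.24372265, -0.92895875]), 'torque': array([ 0.03144164,  0.02703596, -0.00852687]), 'finger_gap': 91.04450291237787}
side [[486.40813821   0.         279.07613421]
 [  0.         486.40813821 201.54754658]
 [  0.           0.           1.        ]] [-0.07212507  0.          0.          0.          0.        ] [[-0.84492778 -0.53483101  0.00726909]
 [-0.38975803  0.60632006 -0.69315558]
 [ 0.3663137  -0.58849959 -0.72075134]] [ 538.36589379  271.20536886 1257.36345874]
top [[406.19290005   0.         276.05749795]
 [  0.         406.19290005 212.47226653]
 [  0.           0.           1.        ]] [-0.00808891  0.          0.          0.          0.        ] [[ 2.50645044e-03 -9.99845575e-01 -1.73938013e-02]
 [-9.84565772e-01  5.76482857e-04 -1.75014023e-01]
 [ 1.74997023e-01  1.75640054e-02 -9.84412285e-01]] [ 112.18284229  603.98662522 1018.49865527]
wrist [[305.88221527   0.         278.62775141]
 [  0.         305.88221527 209.0955435 ]
 [  0.           0.           1.        ]] [-0.0624777  0.         0.         0.         0.       ] [[ 0.38907905 -0.9212029  -0.00164804]
 [-0.89515097 -0.37849702  0.23546708]
 [-0.21753673 -0.09014006 -0.97188093]] [-700.38595873  -25.00274082  389.87687292]
```

View pics/side0.png

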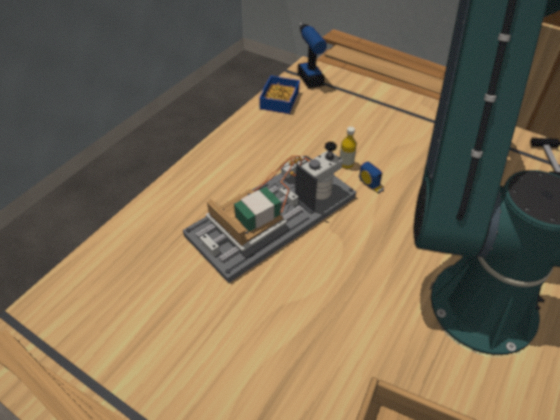

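View pics/top0.png

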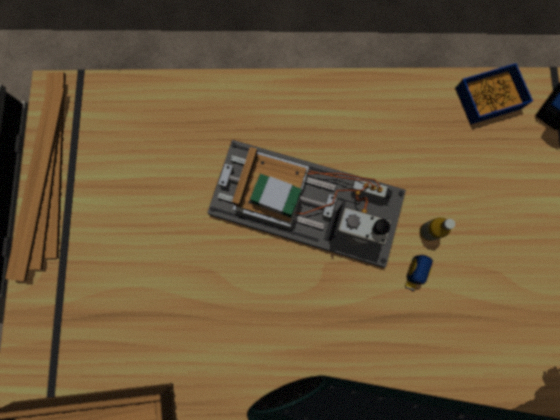

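View pics/wrist0.png

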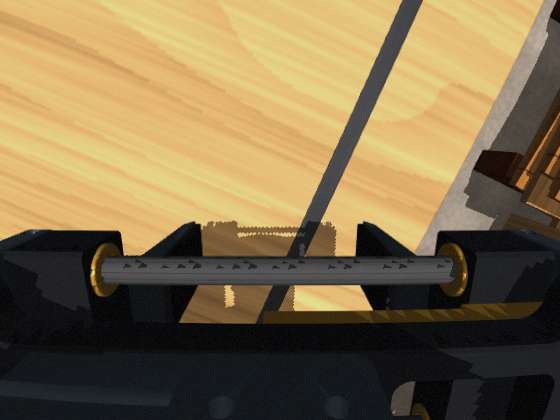

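The side view shows the plunger at about (331,147) and the filler cap at about (315,163). In the top view the plunger is at about (381,227) and the cap at about (353,222). I'll zoom in to refine these.

```bash
python3 - <<'E'
import cv2,numpy as np
a=cv2.imread("pics/side0.png")[120:220,250:400]; b=cv2.imread("pics/top0.png")[160:280,320:470]
cv2.imwrite("pics/zs0.png",cv2.resize(a,None,fx=5,fy=5,interpolation=cv2.INTER_CUBIC))
cv2.imwrite("pics/zt0.png",cv2.convertScaleAbs(cv2.resize(b,None,fx=5,fy=5,interpolation=cv2.INTER_CUBIC),alpha=1.6))
E
```

```text
(no output)
```

View pics/zs0.png

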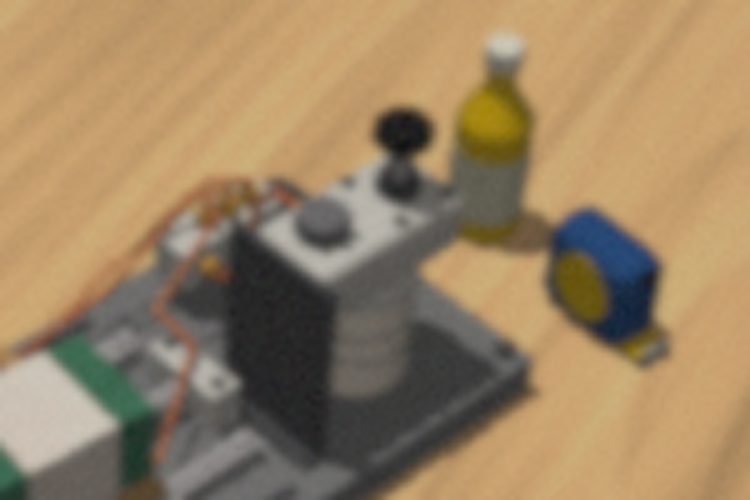

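View pics/zt0.png

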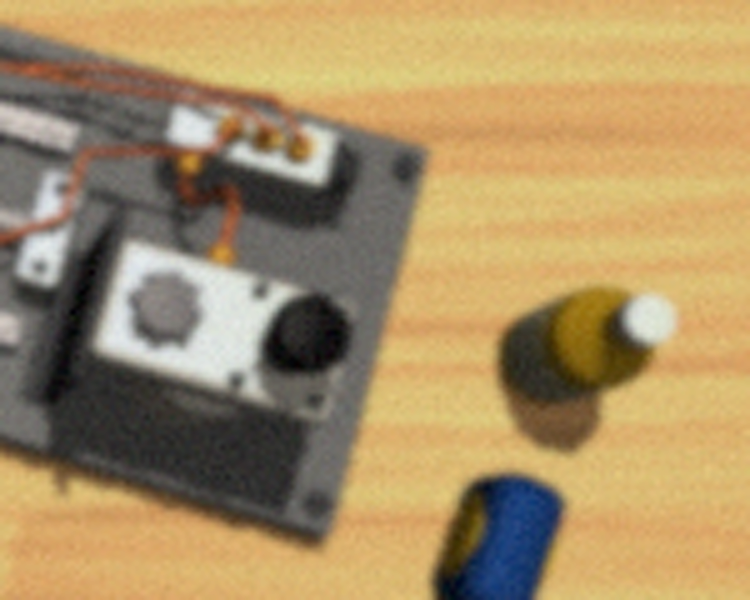

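```bash
cat > h.py <<'E'
import cv2,numpy as np
from plant import arm, imaging
def ray(c,px):
    u=cv2.undistortPoints(np.array([[px]],float),c["K"],c["dist"])[0,0]
    d=c["R"].T@np.array([u[0],u[1],1]); o=-c["R"].T@c["t"]; return o,d
def plane(c,px,z):
    o,d=ray(c,px); return o+d*(z-o[2])/d[2]
def proj(c,X):
    return cv2.projectPoints(np.array(X,float).reshape(-1,3),cv2.Rodrigues(c["R"])[0],c["t"],c["K"],c["dist"])[0].reshape(-1,2)
E
python3 - <<'E'
from h import *
from scipy.spatial.transform import Rotation as Ro
s=imaging.camera("side");t=imaging.camera("top")
ps=plane(s,(330.8,145.6),216);pt=plane(t,(381.5,226.3),216)
cs=plane(s,(315,163.5),181);ct=plane(t,(353,221.6),181)
print(ps,pt,cs,ct,np.linalg.norm(ps-cs),np.linalg.norm((pt-ct)[:2]))
(o1,d1),(o2,d2)=ray(s,(330.8,145.6)),ray(t,(381.5,226.3))
A=np.stack([d1,-d2],1);k=np.linalg.lstsq(A,o2-o1,rcond=None)[0]
print("tri",(o1+k[0]*d1+o2+k[1]*d2)/2, np.linalg.norm(o1+k[0]*d1-o2-k[1]*d2))
uy=(pt-ct)[:2]+(ps-cs)[:2];uy/=-np.linalg.norm(uy)
ux=np.array([uy[1],-uy[0]]);print("unit y",uy,"x",ux)
p=(ps+pt)[:2]/2
for z in (53,68,83): print(z, p+ux*117, proj(t,[*(p+ux*117),z]),proj(s,[*(p+ux*117),z]))
st=arm.read_state();q=st["tool_rot"];print(Ro.from_quat(q,scalar_first=True).as_matrix(),st["t"])
w=imaging.camera("wrist");print(-w["R"].T@w["t"])
E
```

```text
[ 538.74333463 -113.62270602  216.        ] [ 543.89015794 -123.69544004  216.        ] [556.56368214 -58.90607685 181.        ] [559.8467323  -67.13602059 181.        ] 67.35335398295022 58.767169354287674
tri [ 545.15554619 -126.76389173  204.10075093] 0.9340572706789145
unit y [0.29045556 0.95688848] x [ 0.95688848 -0.29045556]
53 [ 653.27269858 -152.64237401] [[376.05752776 194.18076874]] [[300.55976048 166.16047795]]
68 [ 653.27269858 -152.64237401] [[377.34521826 192.92457489]] [[300.74351448 162.62721847]]
83 [ 653.27269858 -152.64237401] [[378.669106   191.63304284]] [[300.92966873 159.04484664]]
[[ 9.21130747e-01  3.89253269e-01 -1.98689581e-04]
 [ 3.89253320e-01 -9.21130637e-01  4.49264248e-04]
 [-8.14148289e-06 -4.91171692e-04 -9.99999879e-01]] 0.25
[ 334.97390513 -619.61373977  383.9236019 ]
```

```bash
python3 -m creep '[{"delta_pos":[0,0,-2.5],"rotation":[0,0,0],"grip":0},{"delta_pos":[0,0,-2.5],"rotation":[0,0,0],"grip":0},{"delta_pos":[0,0,-2.5],"rotation":[0,0,0],"grip":0},{"delta_pos":[0,0,-2.5],"rotation":[0,0,0],"grip":0},{"delta_pos":[2.5,-2.0,0],"rotation":[0,0,0],"grip":0},{"delta_pos":[2.5,-2.0,0],"rotation":[0,0,0],"grip":0},{"delta_pos":[2.5,-2.0,0],"rotation":[0,0,0],"grip":0},{"delta_pos":[2.5,-2.0,0],"rotation":[0,0,0],"grip":0},{"delta_pos":[2.5,-2.0,0],"rotation":[0,0,0],"grip":0},{"delta_pos":[2.5,-2.0,0],"rotation":[0,0,0],"grip":0}]' 20
```

```text
t: 1.13
tcp_pos: [364.3, -474.4, 285.2]
tool_rot: [0.0, 0.98, 0.198, 0.0]
contact_force: [0.9, -0.7, 0.4]
finger_gap: 27.1
```

```bash
python3 -m creep '[{"delta_pos":[2.9,-2.4,0],"rotation":[0,0,0],"grip":0},{"delta_pos":[2.9,-2.4,0],"rotation":[0,0,0],"grip":0},{"delta_pos":[2.9,-2.4,0],"rotation":[0,0,0],"grip":0},{"delta_pos":[2.9,-2.4,0],"rotation":[0,0,0],"grip":0},{"delta_pos":[2.9,-2.4,0],"rotation":[0,0,0],"grip":0},{"delta_pos":[2.9,-2.4,0],"rotation":[0,0,0],"grip":0},{"delta_pos":[2.9,-2.4,0],"rotation":[0,0,0],"grip":0},{"delta_pos":[2.9,-2.4,0],"rotation":[0,0,0],"grip":0},{"delta_pos":[2.9,-2.4,0],"rotation":[0,0,0],"grip":0},{"delta_pos":[0,0,0],"rotation":[0,0,0],"grip":0}]'
python3 - <<'E'
from h import *
w=imaging.camera("wrist"); np.savez("w1.npz",K=w["K"],dist=w["dist"],R=w["R"],t=w["t"])
cv2.imwrite("pics/w1.png",w["img"][:,:,::-1]); print(arm.read_state()["tcp_pos"],proj(w,[545,-125,216]),proj(w,arm.read_state()["tcp_pos"]))
E
```

```text
t: 1.97
tcp_pos: [522.2, -171.0, 285.3]
tool_rot: [-0.0, 0.98, 0.2, 0.0]
contact_force: [0.2, -0.1, -0.2]
finger_gap: 0.3
[ 521.24832797 -172.90041739  285.16731403] [[239.4886012  168.51223503]] [[279.15047312 238.45744505]]
```

View pics/w1.png

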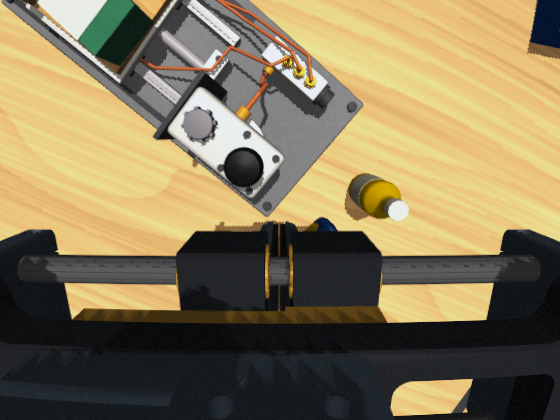

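The wrist view shows the plunger head centred near (243,166), the filler cap at (199,124) and the dark housing at (323,97) with no red showing.

```bash
python3 - <<'E'
from h import *
w=dict(np.load("w1.npz")); im=cv2.imread("pics/w1.png")
g=im.max(2); m=np.uint8(g<70)[140:195,215:270]
n,l,s,c=cv2.connectedComponentsWithStats(m); i=1+s[1:,4].argmax(); print(s[i],c[i]+[215,140])
px=c[i]+[215,140]
p=plane(w,px,212);cap=plane(w,(199,124),181);print(p,cap,np.linalg.norm((p-cap)[:2]))
d=p[:2]-arm.read_state()["tcp_pos"][:2]
from scipy.spatial.transform import Rotation as Ro
R=Ro.from_quat(arm.read_state()["tool_rot"],scalar_first=True).as_matrix();print(R.T@[*d,0])
E
python3 -c "
import cv2
cv2.imwrite('pics/w1z.png',cv2.resize(cv2.imread('pics/w1.png')[60:220,160:360],None,fx=3.5,fy=3.5))"
```

```text
[   7    8   41   47 1181] [242.9915326  168.63251482]
[ 545.53123311 -127.60450654  212.        ] [564.55982392 -70.39603526 181.        ] 60.29010245472727
[ 4.01191604e+01 -3.21221398e+01  1.11658986e-02]
```

View pics/w1z.png

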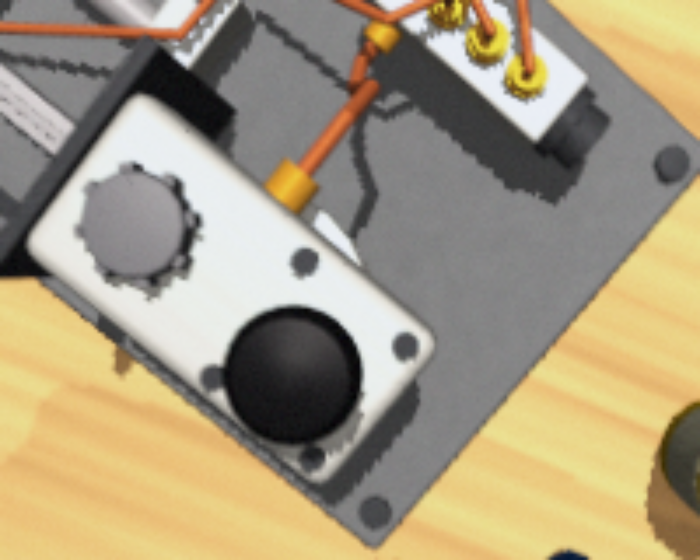

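```bash
python3 -m creep '[{"delta_pos":[2.05,-1.6,0],"rotation":[0,0,0],"grip":0},{"delta_pos":[2.05,-1.6,0],"rotation":[0,0,0],"grip":0},{"delta_pos":[0,0,2.0],"rotation":[0,0,0],"grip":0},{"delta_pos":[0,0,2.0],"rotation":[0,0,0],"grip":0},{"delta_pos":[0,0,1.7],"rotation":[0,0,0],"grip":0},{"delta_pos":[0,0,0],"rotation":[0,0,0],"grip":0},{"delta_pos":[0,0,0],"rotation":[0,0,0],"grip":0}]'
python3 - <<'E'
from h import *
st=arm.read_state();print(st["tcp_pos"],st["contact_force"])
a=imaging.camera("wrist")["img"];b=imaging.camera("side")["img"]; c=imaging.camera("top")["img"]
z=lambda i:cv2.resize(i,(400,300))
o=np.vstack([np.hstack([z(a[40:310,100:460]),z(b[110:200,270:390])]),np.hstack([z(c[160:280,320:480]),z(c)])])
cv2.imwrite("pics/w2.png",o[:,:,::-1])
E
```

```text
t: 2.6
tcp_pos: [545.0, -130.5, 227.9]
tool_rot: [-0.0, 0.98, 0.198, -0.001]
contact_force: [-0.3, -0.3, 1.4]
finger_gap: 0.5
[ 545.00148621 -130.473407    227.85480774] [-0.30127765 -0.2954345   1.42506682]
```

View pics/w2.png

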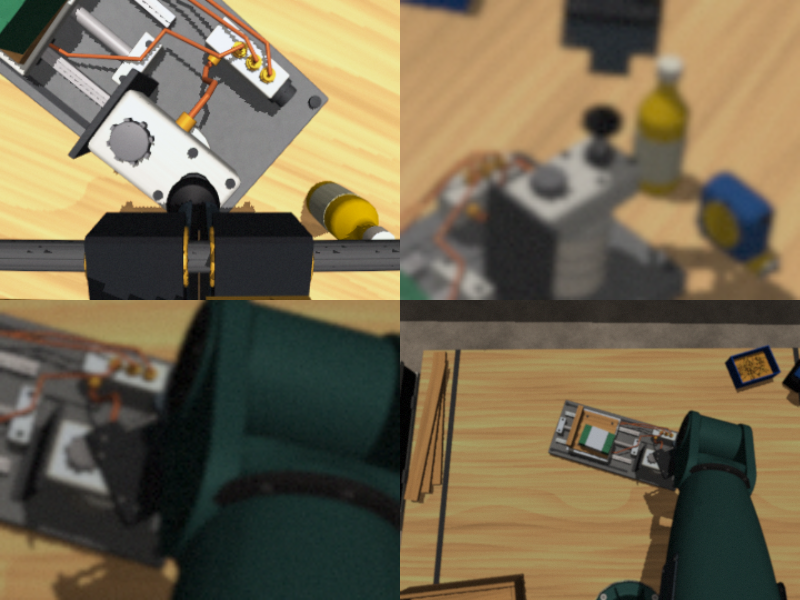

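The side view shows a larger gap than the 12 mm the state implies, so I'll check that by projecting the TCP.

```bash
python3 - <<'E'
from h import *
st=arm.read_state();print(st["tcp_pos"],st["t"],st["joint_velocities"])
c=imaging.camera("side");b=c["img"][110:200,270:390].copy()
print(proj(c,st["tcp_pos"]),proj(c,[545.8,-126.5,216]))
o=cv2.resize(b,None,fx=6,fy=6)
for X,col in ((st["tcp_pos"],(255,0,0)),([545.8,-126.5,216],(0,255,0))):
    q=(proj(c,X)[0]-[270,110])*6; cv2.circle(o,tuple(int(v) for v in q),4,col,-1)
cv2.imwrite("pics/s3.png",o[:,:,::-1])
w=imaging.camera("wrist");o=w["img"][40:310,100:460].copy()
for X,col in ((st["tcp_pos"],(255,0,0)),([545.8,-126.5,216],(0,255,0))):
    q=(proj(w,X)[0]-[100,40]); cv2.circle(o,tuple(int(v) for v in q),2,col,-1)
cv2.imwrite("pics/w3.png",cv2.resize(o,None,fx=2,fy=2)[:,:,::-1])
E
```

```text
[ 546.12890153 -130.49808426  229.47353304] 2.75 [ 0.0044049  -0.00303716  0.00128686 -0.00155832 -0.00320595  0.00124146]
[[331.69546617 137.77650736]] [[330.73834697 142.2945857 ]]
```

View pics/s3.png

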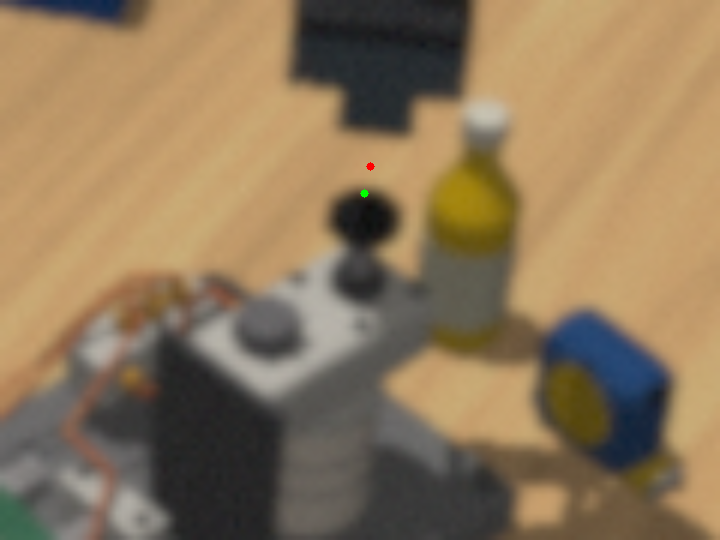

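View pics/w3.png

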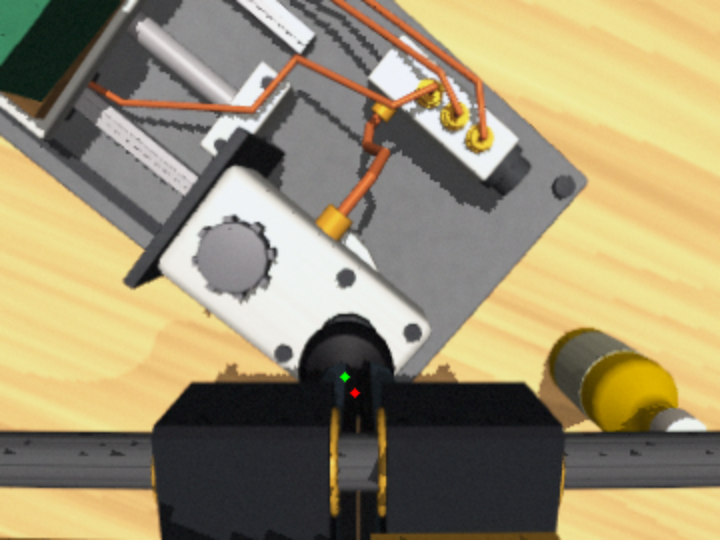

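```bash
python3 - <<'E'
from h import *
st=arm.read_state();w=imaging.camera("wrist");w1=dict(np.load("w1.npz"))
(o1,d1),(o2,d2)=ray(w1,(243.4,167.1)),ray(w,(273,220.5))
k=np.linalg.lstsq(np.stack([d1,-d2],1),o2-o1,rcond=None)[0];print("tri",o1+k[0]*d1,o2+k[1]*d2)
for z in (200,208,216):print(z,plane(w,(273,220.5),z),plane(w1,(243.4,167.1),z))
im=w["img"][180:300,200:360].astype(float)
im=np.clip((im/255)**0.4*255,0,255).astype(np.uint8)
o=cv2.resize(im,None,fx=5,fy=5,interpolation=cv2.INTER_CUBIC)
from scipy.spatial.transform import Rotation as Ro
R=Ro.from_quat(st["tool_rot"],scalar_first=True).as_matrix()
for dz,col in ((0,(255,0,0)),(-20,(0,255,0))):
  for dx in (-16,0,16):
    q=(proj(w,st["tcp_pos"]+R@[dx,0,dz])[0]-[200,180])*5;cv2.circle(o,tuple(int(v) for v in q),4,col,-1)
cv2.imwrite("pics/w4.png",o[:,:,::-1])
E
```

```text
tri [ 544.0815429  -126.04199957  191.27596744] [ 545.17594915 -126.92247365  191.06581391]
200 [ 547.55211279 -126.101396    200.        ] [ 545.28418417 -126.62941959  200.        ]
208 [ 549.67981742 -125.36617276  208.        ] [ 546.38701479 -127.16808793  208.        ]
216 [ 551.80752204 -124.63094952  216.        ] [ 547.48984541 -127.70675628  216.        ]
```

View pics/w4.png

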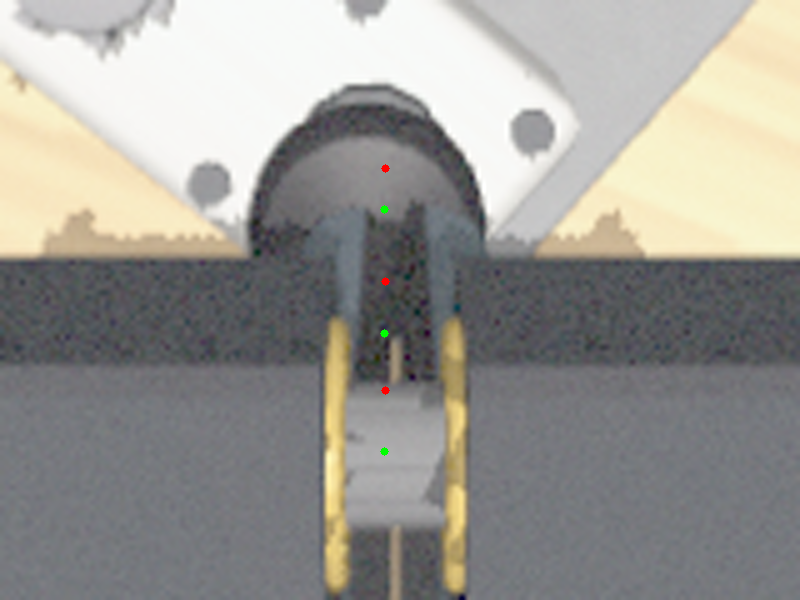

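The fingertip seems to end about 20 mm above the reported TCP in both the wrist and side views. I'll centre over the plunger and descend slowly, letting the force show where contact is.

```bash
python3 -m creep '[{"delta_pos":[0.3,-0.25,0],"rotation":[0,0,0],"grip":0},{"delta_pos":[0,0,0.4],"rotation":[0,0,0],"grip":0},{"delta_pos":[0,0,0.4],"rotation":[0,0,0],"grip":0},{"delta_pos":[0,0,0.4],"rotation":[0,0,0],"grip":0},{"delta_pos":[0,0,0],"rotation":[0,0,0],"grip":0},{"delta_pos":[0,0,0],"rotation":[0,0,0],"grip":0}]'
python3 - <<'E'
from h import *
st=arm.read_state();print(st["tcp_pos"],st["contact_force"])
b=imaging.camera("side")["img"][110:200,270:390]
cv2.imwrite("pics/s5.png",cv2.resize(b,None,fx=6,fy=6)[:,:,::-1])
E
```

```text
t: 3.4
tcp_pos: [547.1, -126.3, 215.6]
tool_rot: [-0.0, 0.98, 0.199, -0.0]
contact_force: [0.2, -0.3, 0.0]
finger_gap: 0.5
[ 547.0985321  -126.33644976  215.63736534] [ 0.16183556 -0.32699739  0.01852637]
```

View pics/s5.png

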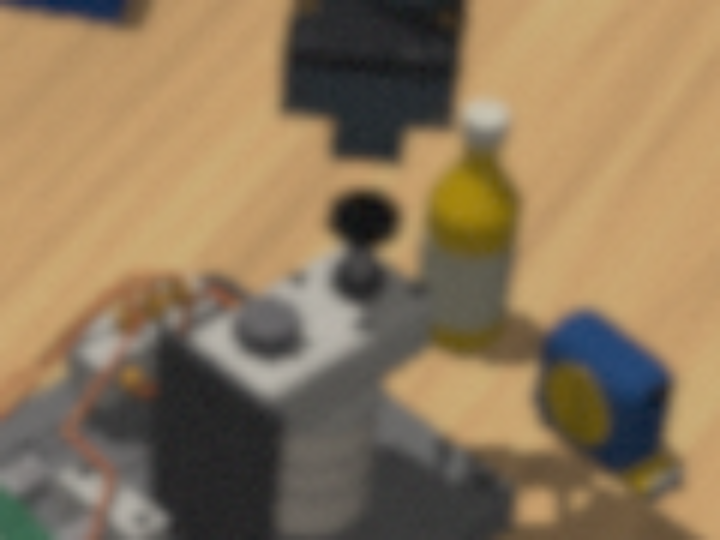

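Still no contact, and the side view shows the tip at about (367,158) and the head at about (363,205). I'll keep going down in small steps.

```bash
python3 -m creep '[{"delta_pos":[0,0,0.4],"rotation":[0,0,0],"grip":0},{"delta_pos":[0,0,0.4],"rotation":[0,0,0],"grip":0},{"delta_pos":[0,0,0.4],"rotation":[0,0,0],"grip":0},{"delta_pos":[0,0,0.2],"rotation":[0,0,0],"grip":0},{"delta_pos":[0,0,0],"rotation":[0,0,0],"grip":0},{"delta_pos":[0,0,0],"rotation":[0,0,0],"grip":0}]'
python3 - <<'E'
from h import *
st=arm.read_state();print(st["tcp_pos"],st["contact_force"])
b=imaging.camera("side")["img"][110:200,270:390];a=imaging.camera("wrist")["img"][80:290,140:420]
a=(np.clip((a/255.)**0.5,0,1)*255).astype(np.uint8)
o=np.hstack([cv2.resize(b,(400,300)),cv2.resize(a,(400,300))])
cv2.imwrite("pics/s6.png",o[:,:,::-1])
E
```

```text
t: 3.95
tcp_pos: [547.3, -126.4, 202.0]
tool_rot: [-0.0, 0.98, 0.199, -0.0]
contact_force: [0.5, 0.6, -0.4]
finger_gap: 0.7
[ 547.2990259  -126.41752165  201.96975293] [ 0.5086557   0.58757914 -0.38054825]
```

View pics/s6.png

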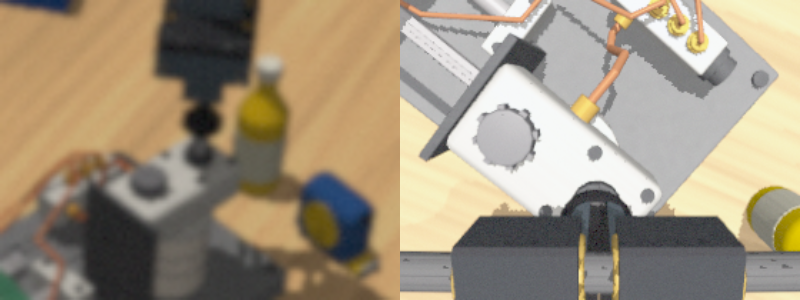

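The fingers are now just above the head, centred on it within a few mm, and there is still no force.

```bash
python3 -m creep '[{"delta_pos":[0,0,0.3],"rotation":[0,0,0],"grip":0},{"delta_pos":[0,0,0.3],"rotation":[0,0,0],"grip":0},{"delta_pos":[0,0,0],"rotation":[0,0,0],"grip":0}]'; python3 -m creep '[{"delta_pos":[0,0,0.3],"rotation":[0,0,0],"grip":0},{"delta_pos":[0,0,0],"rotation":[0,0,0],"grip":0}]'
```

```text
t: 4.3
tcp_pos: [547.1, -126.3, 195.5]
tool_rot: [-0.0, 0.98, 0.199, -0.0]
contact_force: [-0.2, 0.3, -1.1]
finger_gap: 0.4
t: 4.47
tcp_pos: [547.1, -126.4, 192.6]
tool_rot: [-0.0, 0.98, 0.199, -0.0]
contact_force: [-0.9, -0.1, -0.3]
finger_gap: 0.5
```

```bash
python3 - <<'E'
from h import *
b=imaging.camera("side")["img"][110:200,270:390]
cv2.imwrite("pics/s7.png",cv2.resize(b,None,fx=6,fy=6)[:,:,::-1])
E
```

```text
(no output)
```

View pics/s7.png

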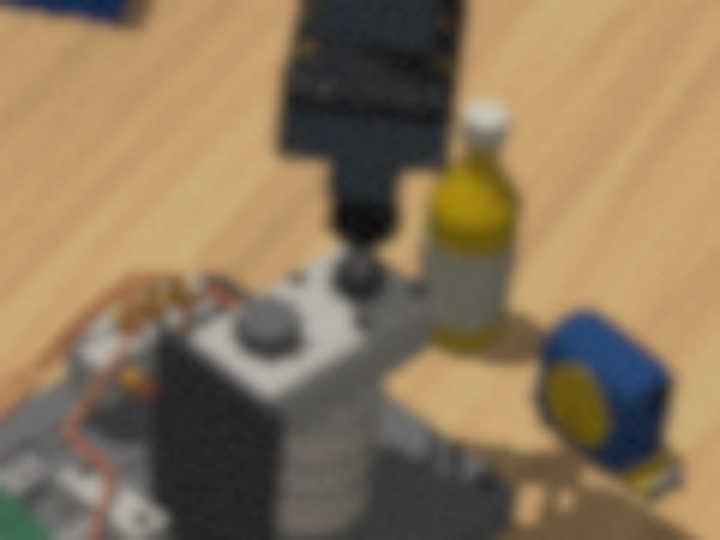

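The tips are now at the head's top face at about (363,205), so contact should be near.

```bash
python3 -m creep '[{"delta_pos":[0,0,0.3],"rotation":[0,0,0],"grip":0},{"delta_pos":[0,0,0],"rotation":[0,0,0],"grip":0}]';python3 -m creep '[{"delta_pos":[0,0,0.3],"rotation":[0,0,0],"grip":0},{"delta_pos":[0,0,0],"rotation":[0,0,0],"grip":0}]'
```

```text
t: 4.68
tcp_pos: [547.2, -126.4, 189.7]
tool_rot: [-0.0, 0.98, 0.199, -0.0]
contact_force: [1.0, 0.4, -0.1]
finger_gap: 0.3
t: 4.85
tcp_pos: [547.6, -126.5, 187.1]
tool_rot: [0.0, 0.98, 0.199, 0.0]
contact_force: [-2.1, 0.7, 7.0]
finger_gap: 0.2
```

Contact is at a reported z of about 188 with 7 N, so full down should be near 172. I'll press down to it.

```bash
python3 -m creep '[{"delta_pos":[0,0,0.4],"rotation":[0,0,0],"grip":0},{"delta_pos":[0,0,0.4],"rotation":[0,0,0],"grip":0},{"delta_pos":[0,0,0.4],"rotation":[0,0,0],"grip":0},{"delta_pos":[0,0,0],"rotation":[0,0,0],"grip":0}]';python3 -m creep '[{"delta_pos":[0,0,0.3],"rotation":[0,0,0],"grip":0},{"delta_pos":[0,0,0],"rotation":[0,0,0],"grip":0}]'
```

```text
t: 5.18
tcp_pos: [547.7, -126.5, 175.3]
tool_rot: [0.0, 0.98, 0.199, 0.0]
contact_force: [-3.5, 0.6, 9.8]
finger_gap: 0.4
t: 5.35
tcp_pos: [547.7, -126.5, 172.6]
tool_rot: [0.0, 0.98, 0.199, 0.0]
contact_force: [-3.9, 0.6, 10.9]
finger_gap: 0.2
```

```bash
python3 -m creep '[{"delta_pos":[0,0,0.2],"rotation":[0,0,0],"grip":0},{"delta_pos":[0,0,0],"rotation":[0,0,0],"grip":0}]';python3 -m creep '[{"delta_pos":[0,0,0.2],"rotation":[0,0,0],"grip":0},{"delta_pos":[0,0,0],"rotation":[0,0,0],"grip":0}]'
python3 - <<'E'
from h import *
st=arm.read_state();print(st["tcp_pos"],st["contact_force"])
b=imaging.camera("side")["img"][110:200,270:390];a=imaging.camera("wrist")["img"][80:290,140:420]
a=(np.clip((a/255.)**0.5,0,1)*255).astype(np.uint8)
o=np.hstack([cv2.resize(b,(400,300)),cv2.resize(a,(400,300))])
cv2.imwrite("pics/s8.png",o[:,:,::-1])
E
```

```text
t: 5.52
tcp_pos: [547.8, -126.5, 171.4]
tool_rot: [0.0, 0.98, 0.199, 0.0]
contact_force: [-5.5, 0.9, 17.2]
finger_gap: 0.4
t: 5.68
tcp_pos: [548.0, -126.6, 171.2]
tool_rot: [0.0, 0.98, 0.199, 0.0]
contact_force: [-18.7, 4.2, 45.0]
finger_gap: 0.7
[ 547.96656275 -126.59019336  171.24921523] [-18.68844366   4.19068198  45.04550928]
```

View pics/s8.png

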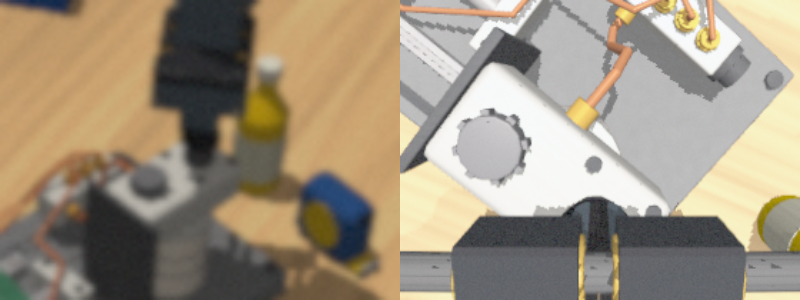

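It bottomed hard at z of about 171.2, so stroke 1 is complete. The plunger looks fully down and no red shows yet. Release and check.

```bash
python3 -m creep '[{"delta_pos":[0,0,-0.8],"rotation":[0,0,0],"grip":0},{"delta_pos":[0,0,-0.8],"rotation":[0,0,0],"grip":0},{"delta_pos":[0,0,-0.8],"rotation":[0,0,0],"grip":0},{"delta_pos":[0,0,0],"rotation":[0,0,0],"grip":0},{"delta_pos":[0,0,0],"rotation":[0,0,0],"grip":0}]';python3 - <<'E'
from h import *
st=arm.read_state();print(st["tcp_pos"],st["contact_force"])
b=imaging.camera("side")["img"][110:200,270:390];a=imaging.camera("wrist")["img"][80:290,140:420]
a=(np.clip((a/255.)**0.5,0,1)*255).astype(np.uint8)
o=np.hstack([cv2.resize(b,(400,300)),cv2.resize(a,(400,300))])
cv2.imwrite("pics/s9.png",o[:,:,::-1])
E
```

```text
t: 6.2
tcp_pos: [547.4, -126.4, 192.2]
tool_rot: [0.0, 0.98, 0.199, 0.0]
contact_force: [1.3, -0.1, -0.9]
finger_gap: 0.2
[ 547.44473573 -126.4323267   192.18649231] [ 1.301098   -0.12672744 -0.88361916]
```

View pics/s9.png

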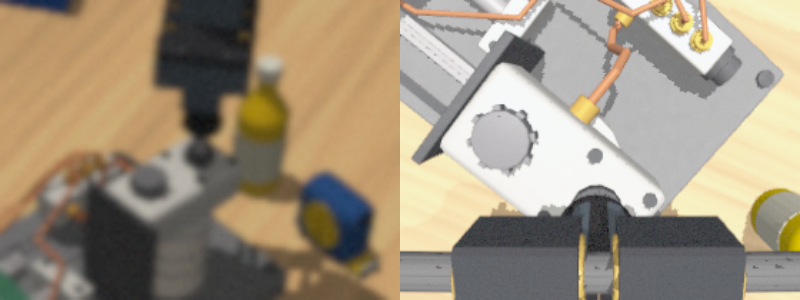

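The plunger is back up and the tip is about 4 mm clear. Stroke 2:

```bash
python3 -m creep '[{"delta_pos":[0,0,0.6],"rotation":[0,0,0],"grip":0},{"delta_pos":[0,0,0.6],"rotation":[0,0,0],"grip":0},{"delta_pos":[0,0,0.6],"rotation":[0,0,0],"grip":0},{"delta_pos":[0,0,0.5],"rotation":[0,0,0],"grip":0},{"delta_pos":[0,0,0],"rotation":[0,0,0],"grip":0},{"delta_pos":[0,0,0],"rotation":[0,0,0],"grip":0}]'
python3 -m creep '[{"delta_pos":[0,0,-0.6],"rotation":[0,0,0],"grip":0},{"delta_pos":[0,0,-0.6],"rotation":[0,0,0],"grip":0},{"delta_pos":[0,0,-0.6],"rotation":[0,0,0],"grip":0},{"delta_pos":[0,0,-0.5],"rotation":[0,0,0],"grip":0},{"delta_pos":[0,0,0],"rotation":[0,0,0],"grip":0},{"delta_pos":[0,0,0],"rotation":[0,0,0],"grip":0}]'
cat > look.py <<'E'
import sys
from h import *
st=arm.read_state();print(st["t"],st["tcp_pos"],st["contact_force"])
b=imaging.camera("side")["img"][110:200,270:390];a=imaging.camera("wrist")["img"][80:185,280:420]
a=(np.clip((a/255.)**0.6,0,1)*255).astype(np.uint8)
o=np.hstack([cv2.resize(b,(400,300)),cv2.resize(a,(400,300))])
cv2.imwrite("pics/%s.png"%sys.argv[1],o[:,:,::-1])
E
python3 look.py s10
```

```text
t: 6.8
tcp_pos: [547.9, -126.6, 171.3]
tool_rot: [0.0, 0.98, 0.199, 0.0]
contact_force: [-16.1, 4.2, 42.2]
finger_gap: 0.4
t: 7.3
tcp_pos: [547.1, -126.4, 191.5]
tool_rot: [-0.0, 0.98, 0.199, -0.0]
contact_force: [0.2, 0.1, -0.2]
finger_gap: 0.4
7.3 [ 547.09385795 -126.37888473  191.50178299] [ 0.23821028  0.10541543 -0.20336461]
```

View pics/s10.png

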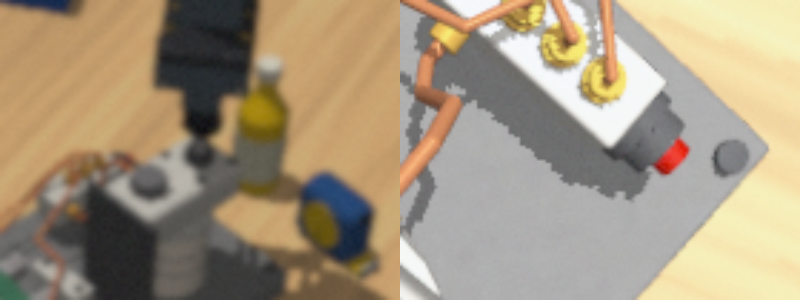

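Red is now showing at about (672,155), roughly a third of its length. Stroke 3:

```bash
python3 -m creep '[{"delta_pos":[0,0,0.6],"rotation":[0,0,0],"grip":0},{"delta_pos":[0,0,0.6],"rotation":[0,0,0],"grip":0},{"delta_pos":[0,0,0.6],"rotation":[0,0,0],"grip":0},{"delta_pos":[0,0,0.4],"rotation":[0,0,0],"grip":0},{"delta_pos":[0,0,0],"rotation":[0,0,0],"grip":0},{"delta_pos":[0,0,0],"rotation":[0,0,0],"grip":0}]'
python3 -m creep '[{"delta_pos":[0,0,-0.6],"rotation":[0,0,0],"grip":0},{"delta_pos":[0,0,-0.6],"rotation":[0,0,0],"grip":0},{"delta_pos":[0,0,-0.6],"rotation":[0,0,0],"grip":0},{"delta_pos":[0,0,-0.4],"rotation":[0,0,0],"grip":0},{"delta_pos":[0,0,0],"rotation":[0,0,0],"grip":0},{"delta_pos":[0,0,0],"rotation":[0,0,0],"grip":0}]'
python3 look.py s11
```

```text
t: 7.9
tcp_pos: [547.8, -126.5, 171.4]
tool_rot: [0.0, 0.98, 0.199, 0.0]
contact_force: [-9.5, 2.8, 26.8]
finger_gap: 0.5
t: 8.4
tcp_pos: [547.1, -126.3, 191.6]
tool_rot: [-0.0, 0.98, 0.199, -0.0]
contact_force: [-0.2, 0.5, -0.1]
finger_gap: 0.3
8.4 [ 547.11400622 -126.34642717  191.56337225] [-0.21517475  0.54831463 -0.09114547]
```

View pics/s11.png

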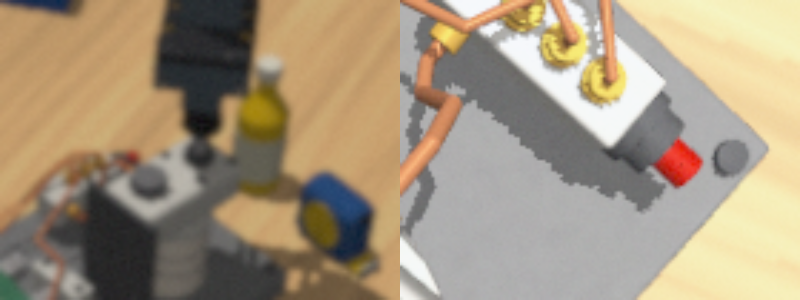

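The pin is further out, now at about (680,162). Stroke 4:

```bash
python3 -m creep '[{"delta_pos":[0,0,0.6],"rotation":[0,0,0],"grip":0},{"delta_pos":[0,0,0.6],"rotation":[0,0,0],"grip":0},{"delta_pos":[0,0,0.6],"rotation":[0,0,0],"grip":0},{"delta_pos":[0,0,0.4],"rotation":[0,0,0],"grip":0},{"delta_pos":[0,0,0],"rotation":[0,0,0],"grip":0},{"delta_pos":[0,0,0],"rotation":[0,0,0],"grip":0}]'
python3 -m creep '[{"delta_pos":[0,0,-0.6],"rotation":[0,0,0],"grip":0},{"delta_pos":[0,0,-0.6],"rotation":[0,0,0],"grip":0},{"delta_pos":[0,0,-0.6],"rotation":[0,0,0],"grip":0},{"delta_pos":[0,0,-0.4],"rotation":[0,0,0],"grip":0},{"delta_pos":[0,0,0],"rotation":[0,0,0],"grip":0},{"delta_pos":[0,0,0],"rotation":[0,0,0],"grip":0}]'
python3 look.py s12
```

```text
t: 9.0
tcp_pos: [547.8, -126.5, 171.3]
tool_rot: [0.0, 0.98, 0.199, 0.0]
contact_force: [-8.6, 3.2, 27.1]
finger_gap: 0.6
t: 9.5
tcp_pos: [547.1, -126.4, 191.6]
tool_rot: [-0.0, 0.98, 0.199, -0.0]
contact_force: [-0.2, -0.3, 0.1]
finger_gap: 0.4
9.5 [ 547.1247097  -126.35423782  191.57463254] [-0.24529797 -0.30516607  0.05511757]
```

View pics/s12.png

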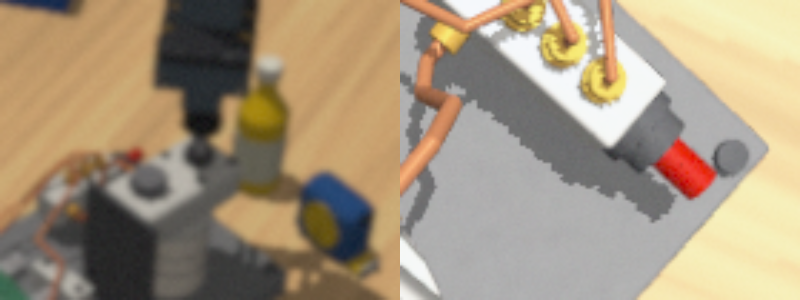

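Longer again, with the tip at about (703,185). Stroke 5:

```bash
python3 -m creep '[{"delta_pos":[0,0,0.6],"rotation":[0,0,0],"grip":0},{"delta_pos":[0,0,0.6],"rotation":[0,0,0],"grip":0},{"delta_pos":[0,0,0.6],"rotation":[0,0,0],"grip":0},{"delta_pos":[0,0,0.4],"rotation":[0,0,0],"grip":0},{"delta_pos":[0,0,0],"rotation":[0,0,0],"grip":0},{"delta_pos":[0,0,0],"rotation":[0,0,0],"grip":0}]'
python3 -m creep '[{"delta_pos":[0,0,-0.6],"rotation":[0,0,0],"grip":0},{"delta_pos":[0,0,-0.6],"rotation":[0,0,0],"grip":0},{"delta_pos":[0,0,-0.6],"rotation":[0,0,0],"grip":0},{"delta_pos":[0,0,-0.4],"rotation":[0,0,0],"grip":0},{"delta_pos":[0,0,0],"rotation":[0,0,0],"grip":0},{"delta_pos":[0,0,0],"rotation":[0,0,0],"grip":0}]'
python3 look.py s13
```

```text
t: 10.1
tcp_pos: [547.9, -126.6, 171.4]
tool_rot: [0.0, 0.98, 0.199, 0.0]
contact_force: [-8.9, 2.7, 26.8]
finger_gap: 0.2
t: 10.6
tcp_pos: [547.1, -126.4, 191.6]
tool_rot: [-0.0, 0.98, 0.199, -0.0]
contact_force: [-0.0, 0.0, 0.5]
finger_gap: 0.8
10.6 [ 547.11428464 -126.3576634   191.56548137] [-0.01433743  0.02577924  0.4994037 ]
```

View pics/s13.png

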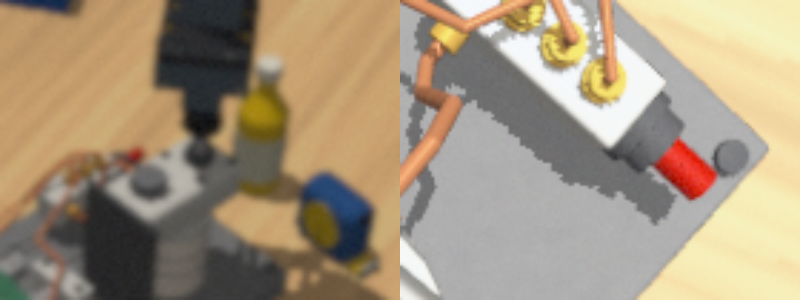

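Strokes 4 and 5 give the same pin position, which suggests it is at its end stop. I'll retreat straight up and measure the exposed length.

```bash
python3 -m creep '[{"delta_pos":[0,0,-1.5],"rotation":[0,0,0],"grip":0},{"delta_pos":[0,0,-2.5],"rotation":[0,0,0],"grip":0},{"delta_pos":[0,0,-2.5],"rotation":[0,0,0],"grip":0},{"delta_pos":[-1.5,1.5,-2.0],"rotation":[0,0,0],"grip":0},{"delta_pos":[-2.5,2.0,0],"rotation":[0,0,0],"grip":0},{"delta_pos":[-1.5,1.0,0],"rotation":[0,0,0],"grip":0},{"delta_pos":[0,0,0],"rotation":[0,0,0],"grip":0},{"delta_pos":[0,0,0],"rotation":[0,0,0],"grip":0},{"delta_pos":[0,0,0],"rotation":[0,0,0],"grip":0}]'
python3 - <<'E'
from h import *
for n in ("s11","s12","s13"):
    i=cv2.imread(f"pics/{n}.png")[:,400:].astype(int); m=(i[:,:,2]>150)&(i[:,:,1]<90)
    y,x=np.nonzero(m); print(n,m.sum(),x.max(),y.max())
w=imaging.camera("wrist");i=w["img"].astype(int)
m=np.uint8((i[:,:,0]>100)&(i[:,:,1]<60)&(i[:,:,2]<60))
n,l,s,c=cv2.connectedComponentsWithStats(m);k=1+s[1:,4].argmax();print(s[k])
P=np.array([plane(w,(x,y),72)[:2] for y,x in zip(*np.nonzero(l==k))])
uy=np.array([.29,.957]);ux=np.array([.957,-.29]);print("len",np.ptp(P@uy),"dia",np.ptp(P@ux),P.mean(0))
a=w["img"];b=imaging.camera("side")["img"][110:200,270:390]
cv2.imwrite("pics/end.png",np.hstack([cv2.resize(b,(400,300)),cv2.resize(a,(400,300))])[:,:,::-1])
st=arm.read_state();print(st["tcp_pos"],st["contact_force"],st["t"])
E
```

```text
t: 11.45
tcp_pos: [514.2, -189.0, 276.7]
tool_rot: [-0.0, 0.98, 0.198, -0.0]
contact_force: [-0.5, 0.8, 0.6]
finger_gap: 0.2
s11 1209 301 186
s12 1825 316 198
s13 1882 316 199
[318  84  17  19 166]
len 21.428921916516188 dia 11.920936608590637 [ 647.32111315 -197.36547006]
[ 514.45765394 -188.66025028  276.76425417] [-0.08141732 -0.59765343  0.3450913 ] 11.55
```

View pics/end.png

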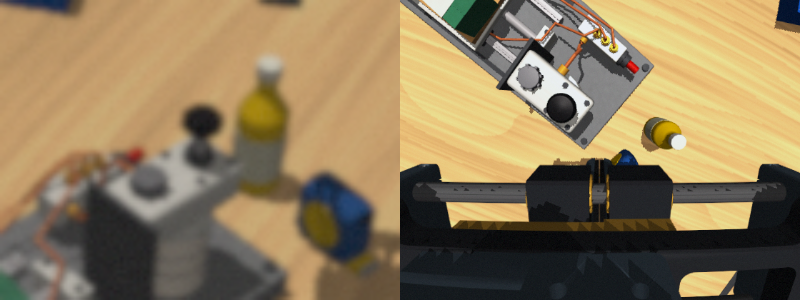

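```bash
python3 -c "
from plant import job;print(job.hand_in())"
```

```text
the job is handed in; nothing more can be done
None
```

I primed the lubricator with five full plunger strokes, letting the plunger spring all the way back after each one, and handed the job in at about 11.6 s.

- **Pin:** red first showed after stroke 2. Its end position didn't change between strokes 4 and 5, and I measured about 21.4 mm showing against 22 mm when fully out. That fits the end stop within pixel error. The hand never went near the pin.
- **Plunger:** each stroke hit the bottom stop at 27–45 N and the force dropped to zero on release. In the last picture the plunger is up and the hand is about 70 mm to the side and above it, with no contact force.
- **Bystanders:** the bottle and tape measure look unmoved. The arm stayed well away from the carton. I checked these by eye, not by measurement.
- **Disagreement:** the first contact came with the reported TCP at about 188 mm, not the expected 216 mm. The fingertips seem to end about 28 mm short of the stated TCP; the side and wrist pictures suggested roughly the same. I used the contact force to find the plunger top instead.

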